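# Index the turntable and fit the switch handle

### The arm

A 6-joint arm with a two-finger parallel gripper is mounted at the origin on the work surface. World frame = base frame: x ahead of the robot, y to its left, z up, the work surface at z = 0. Lengths are in mm, angles in rad, forces in N, time in s.
With the tool pointing down it reaches from about 300 to 775 mm from the base axis. Payload 14.6 kg.
Tool frame: the origin (TCP) lies midway between the tips of the shut fingers; the grasp point (between the pads) lies 19 mm behind it (grip_depth is the distance from the TCP to the grasp point, in mm); z points along the fingers, y is the direction in which the jaws open and shut (so a half turn about z gives the same grasp; the last joint's range is limited). The gripper opens to 94 mm and grips with 3 to 60 N. Pads are 16 mm wide; open, the fingers measure 119 mm over their backs; the gripper's body (75 mm by 177 mm) begins 78 mm behind the grasp point.
Start: joints at [1.102, 0.3, 1.521, -0, 1.321, -0.067], TCP at [215.088, 506.188, 184.346] pointing down, gripper open.
Joint ranges: [-3.03, 3.03], [-0.79, 2.21], [0.23, 2.52], [-1.04, 4.18], [0, 3.07], [-2.55, 2.55]. Speed limits (rad/s): [2.22, 2.22, 2.57, 3.14, 3.14, 3.14].

### API

Orientations are given as [roll, pitch, yaw] about the fixed x, y, z axes, in that order (R = Rz(yaw) Ry(pitch) Rx(roll)).
In Python, from cell import read_state, camera, camera_info, sign_off, grip_depth gives the robot as it stands.
- The arm moves only by the tool drive_tool, never from a script. Its argument "motion" is one flat list of numbers, 4 for each row, row after row: the shift along the tool's x, y, z in mm, then the turn about the tool's z in rad. A call has 1 to 8 rows; each row shifts and turns the pose as measured when the row begins, along the tool's axes as they then stand; what a row does not reach is not made up. A row lasts 1/12 s, in which the tool goes at most 41.7 mm and 7.16 degrees, less where a joint would pass 70% of its speed; a pose out of reach is approached as far as the arm can. A call is refused whole if a number of a shift passes 41.7 or a number of a turn 0.125, either way. A call with a gripper value outside its range is refused whole. "jaw" is the closure, from 0 (fully open) to 1 (shut), set as the call begins (left out, the last holds). The fingers move at their own pace and stop on an object; "grip_force" is the grip in N (left out, the last holds). Time passes only in rows, so rows that do not move let the fingers close. It gives the time, the measured TCP pose, the force and the opening at its end, in the units of the state.
- read_state(): the state, without advancing time (a new reading comes with each control period).
- camera(name): name is "scene" or "top" or "wrist"; returns the picture (480x640x3 uint8, red, green, blue); there is no depth.
- camera_info(name): a dict with "fovy" (degrees; the focal length in pixels is half the picture's height over the tangent of half this angle, whatever the lens; pixels are square), "cx", "cy" (the principal point, pixels), "k1" (the pictures are not rectified: a ray, as slopes to the right and down, at radius r is drawn at 1 + k1 r^2 times it, then the intrinsics apply), "camera_from_world" (4x4, takes a point from world to camera coordinates). Camera axes: x right, y up, looking along -z (the intrinsics and any distortion apply to the point x, -y, -z); pixel columns grow to the right and rows downward; lengths in mm; the calibration is good to about 2 mm. A picture is of the moment at which its call begins: read the wrist's pose just before it. camera_info takes no time and is no camera call; for the wrist camera it gives the pose at the moment of the call.
- sign_off(): hands the job in, once; it reports no verdict.
The state is a dict: "clock": time; "joints": joint angles; "qd": joint speeds; "effort": joint torques, N m; "eef_pos": TCP position; "eef_rot": TCP orientation; "wrist_force": force on the tool from outside, world axes, zero at the start; "moment": the same for the moment, N m; "finger_gap": finger opening in mm.
Only numpy, scipy, OpenCV 4.12 (cv2) and the standard library are available. Lean on these libraries where they do the work, as an engineer would, in place of code of your own. Each camera call takes 0.05 s, during which the arm holds its last target. There are 200 camera calls.

### The job

Push the assembly turntable round by its posts until the scribed line at the rotary switch stands at the fixed pointer and the table is still. Then fit the loose bar handle onto the switch shaft: turn it until its slot finds the shaft's flats, let it go fully home on the switch, and let go with the line still at the pointer. Leave the other things on the bench where they are.

Things in the scene. Friction and masses are not known exactly. Their poses are not given: they have to be found in the camera images.
- stand: Fixed foot of the turntable; origin on the turning axis at bench level; somewhere else each time. On it turns an aluminium disc, 250 mm diameter, 22 mm thick, upper face 38 mm above the bench, with a cap 40 mm wide and 4 mm high in the middle. Three steel push posts, 16 mm diameter, rise 60 mm from the disc at 105 mm radius: one opposite the switch, two at 90 degrees to it.
- centre (a point): Fixed point on the turning axis at the level of the disc's upper face. Its -x axis points from the axis to the pointer. The disc turns freely and endlessly, with about 0.2 N m of friction (2 N at a post); pushed fast it rolls on a little, and sideways forces on the switch can nudge it.
- mark (a point): Tip of the fixed steel pointer beside the rim, 133 mm from the turning axis, at the level of the disc's upper face. Its block is 30 mm wide, from 142 to 164 mm from the axis, up to 40 mm above the bench. Its x axis points to the turning axis, its y axis runs along the rim.
- line (a point): Outer end of the dark scribed line on the disc's upper face in front of the switch, 123 mm from the axis; it turns with the disc. When the disc is indexed it is 10 mm inward of the pointer tip. Its x axis points to the turning axis.
- turntable (a joint): Turning angle of the disc in rad, counter-clockwise positive seen from above, unlimited; 0 (or a full turn, 6.283) when the line stands at the pointer.
- switch_top (a point): Centre of the upper face (86 mm above the bench) of a rotary switch: grey box 64 x 64 x 48 mm high on the disc, 68 mm from the axis; x points to the axis. On it stands a flat-sided steel shaft: 26 x 14 mm in plan, 16 mm high, the top 5 mm tapering to 20 x 11. Its long side lies within 35 degrees (0.6 rad) either way of that x axis, true angle not reported; it resists turning (0.5 N m).
- handle: Loose black bar handle, about 160 g, upright on the bench; origin: centre of the underside, z up. Foot plate 60 x 60 x 22 mm high; on it a grip bar 78 mm long (along x), 16 mm wide, top at 52 mm. In the underside a blind slot 29 x 17 mm, 18 mm deep, long along x, fits the shaft either way round. On a shaft it does not match it rests 16 mm above the switch; seated, flush on it.
- button_box: Bystander: loose yellow push-button box 75 x 110 x 55 mm with three buttons. Origin: centre of the underside.
- contactor: Bystander: loose black and grey contactor block 75 x 48 x 85 mm. Origin: centre of the underside.
- breakers: Bystander: loose white row of three circuit breakers 70 x 72 x 75 mm. Origin: centre of the underside.
- screwdriver: Bystander: loose screwdriver 190 mm long lying on the bench. Origin: under its middle.
There are look-alikes about, which are no part of the job. Leave any pink or red look-alike of the handle alone.

How it is judged:
By the outcome, as a careful person would: the job done as asked, in the order asked, and still so for the second after the job is handed in, with the robot touching nothing.
It also fails if it takes over 72 s, if anything falls off the work surface, if the arm or the gripper's body presses on something with over 40 N, if the wrist force passes 120 N, or if a joint passes its speed limit or range.

## Working session

There is one attempt and no reset: what is moved stays moved. The work goes in short steps, Python scripts to look and compute and a tool call to move; the robot and the scene stay as the last step left them, time stands still between calls to the robot, and variables do not carry over. Pictures are saved under pics/ and viewed, on a budget of 15 in all, crops included, one or two more only if the job needs it, and the job is handed in when it is done.

Besides the shell and the picture viewer there is one more tool, called after "Request:" by a JSON object that holds its "op" and its "data". drive_tool: Moves the arm, as the interface text tells. Its arguments: {"type":"object","properties":{"motion":{"type":"array","items":{"type":"number"}},"jaw":{"type":"number"},"grip_force":{"type":"number"}},"required":["motion"]}

```bash
mkdir -p pics; ls
cat > h.py <<'E'
import numpy as np, cv2
from cell import *
def K(i):
    f=240/np.tan(np.radians(i["fovy"]/2)); return f,i["cx"],i["cy"],i["k1"],np.array(i["camera_from_world"])
def ray(i,uv):
    f,cx,cy,k1,T=K(i); uv=np.atleast_2d(np.array(uv,float))
    d=np.c_[(uv[:,0]-cx)/f,(uv[:,1]-cy)/f]; s=d.copy()
    for _ in range(20): s=d/(1+k1*(s**2).sum(1,keepdims=True))
    c=np.c_[s[:,0],-s[:,1],-np.ones(len(s))]
    R=T[:3,:3]; return -R.T@T[:3,3], c@R
def onz(i,uv,z):
    o,d=ray(i,uv); return o+d*((z-o[2])/d[:,2])[:,None]
def proj(i,P):
    f,cx,cy,k1,T=K(i); P=np.atleast_2d(np.array(P,float)); c=P@T[:3,:3].T+T[:3,3]
    s=np.c_[c[:,0]/-c[:,2],-c[:,1]/-c[:,2]]; s=s*(1+k1*(s**2).sum(1,keepdims=True))
    return s*f+[cx,cy]
def save(n,im): cv2.imwrite("pics/"+n,im[:,:,::-1])
E
python3 - <<'E'
from h import *
for n in("top","scene"):
    save(n+"0.png",camera(n)); i=camera_info(n); print(n,i["fovy"],i["k1"],np.round(ray(i,[[320,240]])[0]), np.round(onz(i,[[0,0],[639,0],[639,479],[0,479]],0)))
s=read_state();print(s, grip_depth)
E
```

```text
pics
top 53.82716019497807 -0.051508211483856356 [ 311.    9. 1179.] [[1250.  967.    0.]
 [1321. -944.    0.]
 [  -7. -784.    0.]
 [ -49.  737.    0.]]
scene 52.04754725161297 -0.09637141128003965 [1103.  113.  992.] [[ -380. -1427.     0.]
 [ -870.  1019.     0.]
 [  902.   712.     0.]
 [ 1131.  -511.     0.]]
{'clock': 0.1, 'joints': array([ 1.10236518e+00,  3.00444818e-01,  1.52152936e+00, -2.87748731e-05,
        1.32067017e+00, -6.65886732e-02]), 'qd': array([-7.38715438e-04, -7.33608907e-04, -6.17539042e-04,  5.65398755e-05,
       -4.49656448e-04, -2.08530772e-03]), 'effort': array([-6.49764424e-04, -5.32636857e+01, -3.53282332e+01,  7.09492341e-02,
        2.34367879e-02, -7.76543766e-05]), 'eef_pos': array([215.00189339, 505.95757622, 183.82262881]), 'eef_rot': array([-3.14054144e+00, -4.21688515e-05,  2.73975730e+00]), 'wrist_force': array([-1.07476538,  0.68367096, -0.15210942]), 'moment': array([-0.00030012, -0.01325787,  0.03459312]), 'finger_gap': 94.07952916585252} 18.8
```

View pics/top0.png

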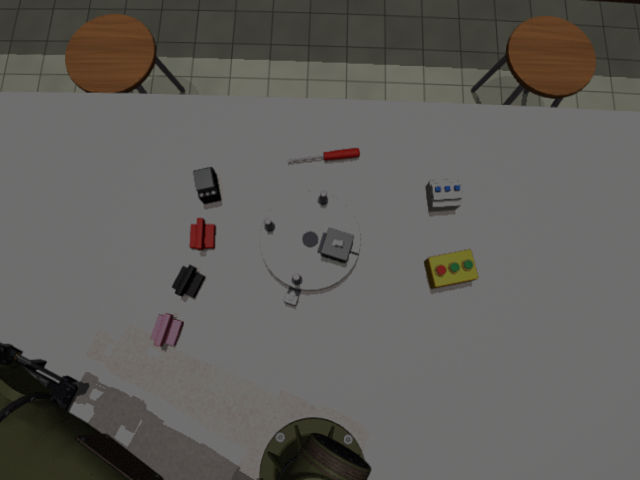

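View pics/scene0.png

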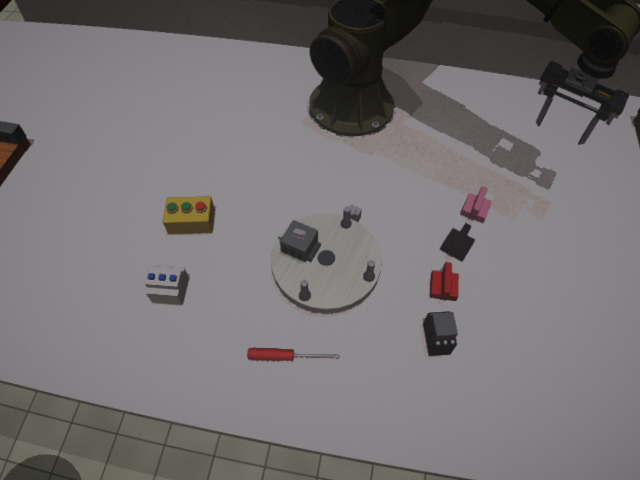

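Handle candidates in the top view are red (203,236), black (188,282) and pink (167,331), with the contactor (206,184) also black. I choose the black bar at (188,282). The disc is at (310,239), the switch at (337,245) and the pointer block at (291,297). Next I'll take a close crop.

Run:
```python
from h import *
im=cv2.imread("pics/top0.png"); c=im[170:320,160:370]; c=cv2.resize(c,None,fx=3.8,fy=3.8,interpolation=cv2.INTER_CUBIC); c=cv2.convertScaleAbs(c,alpha=1.4); cv2.imwrite("pics/c1.png",c)
i=camera_info("top")
for n,uv,z in[("centre cap",(310,239.5),42),("ptr blk",(291,297),40),("switch",(338,244),86),("handle",(187,283),22)]:print(n,onz(i,[uv],z).round())
g=cv2.cvtColor(im,cv2.COLOR_BGR2GRAY)
m=((g<60)*255).astype('uint8'); m[:170]=0;m[320:]=0;m[:,:160]=0;m[:,370:]=0
n,l,s,ct=cv2.connectedComponentsWithStats(m)
for k in range(1,n):
  if s[k,4]>15: print(s[k],ct[k].round(1))
```

```text
centre cap [[545.  21.  42.]]
ptr blk [[403.  62.  40.]]
switch [[527. -46.  86.]]
handle [[430. 320.  22.]]
[197 170  24  35 398] [210.5 191.1]
[318 196  10  10  73] [322.8 200.2]
[190 218  26  33 650] [202.5 235.6]
[265 222  10  10  71] [269.5 226.8]
[303 232  15  15 175] [310.  239.1]
[318 233  41  31 203] [333.2 252.4]
[172 265  33  34 704] [188.2 281.8]
[292 277  10   9  49] [297.1 281.3]
[288 286  13  10  64] [294.7 290.2]
[169 314   7   6  24] [171.2 317.2]
```

View pics/c1.png

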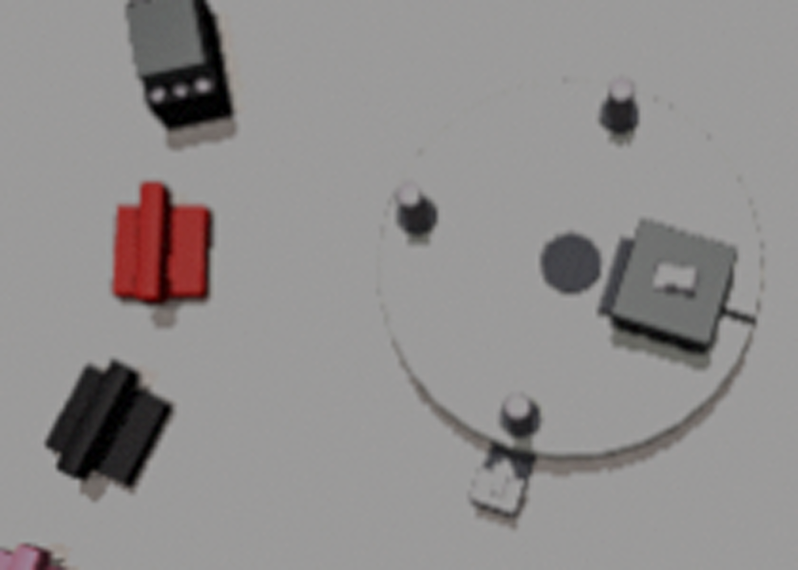

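The crop confirms the black handle at crop (108,425), with its bar running lower-left to upper-right. The line's outer end is at (755,321) and the cap at (571,263). The pointer tip is at (508,452), with posts at (621,88), (409,193) and (517,403).

Run:
```python
from h import *
i=camera_info("top")
def w(c,z): return onz(i,[[160+c[0]/3.8,170+c[1]/3.8]],z)[0]
C=w((571,263),42)
for n,c,z in[("line",(755,321),38),("ptr tip",(508,456),38),("pA",(621,88),98),("pB",(409,193),98),("pC",(517,403),98),("sw",(674,285),86),("h1",(120,368),52),("h2",(73,472),52)]:
  p=w(c,z);d=p-C;print(n,p.round(1),"r %.1f ang %.1f"%(np.hypot(*d[:2]),np.degrees(np.arctan2(d[1],d[0]))))
p1,p2=w((120,368),52),w((73,472),52);print("handle",(p1+p2)/2,np.linalg.norm(p1-p2),np.degrees(np.arctan2(*(p1-p2)[[1,0]])))
print(C)
```

```text
line [512.2 -99.2  38. ] r 124.4 ang -105.7
ptr tip [420.4  56.5  38. ] r 130.4 ang 164.0
pA [647.4  -7.7  98. ] r 105.5 ang -15.6
pB [575.3 121.8  98. ] r 105.4 ang 73.7
pC [446.8  49.8  98. ] r 103.2 ang 163.5
sw [524.8 -44.1  86. ] r 68.1 ang -107.9
h1 [466.7 304.   52. ] r 294.2 ang 105.6
h2 [400.  328.1  52. ] r 340.3 ang 115.4
handle [433.34982502 316.06669796  52.        ] 70.83149092788963 -19.902914341690998
[545.74047215  20.61360246  42.        ]
```

```bash
cat >> h.py <<'E'
def ya(s): return s["eef_rot"][2]-np.pi/2   # world angle of the tool's y axis (tool down)
def wrap(a,p=2*np.pi): return (a+p/2)%p-p/2
def rows(path,start=None):
    """path: list of (x,y,z,yang_deg) poses, one per row -> tool-frame rows"""
    s=read_state(); p=s["eef_pos"] if start is None else np.array(start[:3]); a=ya(s) if start is None else np.radians(start[3]); out=[]
    for q in path:
        d=np.array(q[:3])-p; b=np.radians(q[3]); y=np.array([np.cos(a),np.sin(a),0]); x=np.array([-y[1],y[0],0])
        t=-wrap(b-a); out+=[round(d@x,1),round(d@y,1),round(-d[2],1),round(t,3)]; p=np.array(q[:3]);a=b
    return out
def lin(q,n,start=None):
    s=read_state(); p=np.r_[s["eef_pos"],np.degrees(ya(s))] if start is None else np.array(start); q=np.array(q,float); q[3]=p[3]+np.degrees(wrap(np.radians(q[3]-p[3])))
    return [p+(q-p)*k/n for k in range(1,n+1)]
def show(q,n): 
    r=rows(lin(q,n)); print(len(r)//4,r[:4])
E
python3 - <<'E'
from h import *
s=read_state();print(s["eef_pos"],np.degrees(ya(s)))
show((446,50,150,73.5),14)
E
```

```text
[215.00189339 505.95757622 183.82262881] 66.97652994394326
14 [np.float64(-27.9), np.float64(-23.5), np.float64(2.4), np.float64(-0.008)]
```

Request:
{"op": "drive_tool", "data": {"motion": [-27.9,-23.5,2.4,-0.008,-27.9,-23.5,2.4,-0.008,-27.9,-23.5,2.4,-0.008,-27.9,-23.5,2.4,-0.008,-27.9,-23.5,2.4,-0.008,-27.9,-23.5,2.4,-0.008,-27.9,-23.5,2.4,-0.008], "jaw": 0.45}}

```text
clock: 0.68
eef_pos: [336.1, 275.7, 164.0]
eef_rot: [-3.138, -0.002, 2.807]
wrist_force: [0.7, 1.1, 0.7]
finger_gap: 52.8
```

Run:
```python
from h import *
s=read_state();print(s["clock"],s["eef_pos"],np.degrees(ya(s)),s["finger_gap"])
show((446,50,150,73.5),8)
```

```text
0.6833 [336.0587072  275.69499592 163.99563353] 70.84593362117899 52.80537329452316
8 [np.float64(-22.2), np.float64(-22.1), np.float64(1.7), np.float64(-0.006)]
```

Request:
{"op": "drive_tool", "data": {"motion": [-22.2,-23,1.7,-0.006,-22.2,-23,1.7,-0.006,-22.2,-23,1.7,-0.006,-22.2,-23,1.7,-0.006,-22.2,-23,1.7,-0.006,-22.2,-23,1.7,-0.006,-22.2,-23,1.7,-0.006,-22.2,-23,1.7,-0.006]}}

```text
clock: 1.35
eef_pos: [450.9, 32.2, 149.3]
eef_rot: [-3.137, -0.003, 2.857]
wrist_force: [0.2, 1.4, 0.5]
finger_gap: 51.5
```

Run:
```python
from h import *
s=read_state();print(s["clock"],s["eef_pos"],np.degrees(ya(s)),s["finger_gap"])
show((446,50,150,73.5),2)
i=camera_info("wrist"); save("w1.png",camera("wrist")); print(proj(i,[[446.8,49.8,98],[545.7,20.6,42],[420.4,56.5,38]]))
```

```text
1.35 [450.85977697  32.19010415 149.33597909] 73.713535755976 51.462130390874066
2 [np.float64(4.8), np.float64(7.9), np.float64(-0.3), np.float64(0.002)]
[[343.44683918 231.48804729]
 [337.94975607 324.14020635]
 [338.84928629 183.34858945]]
```

View pics/w1.png

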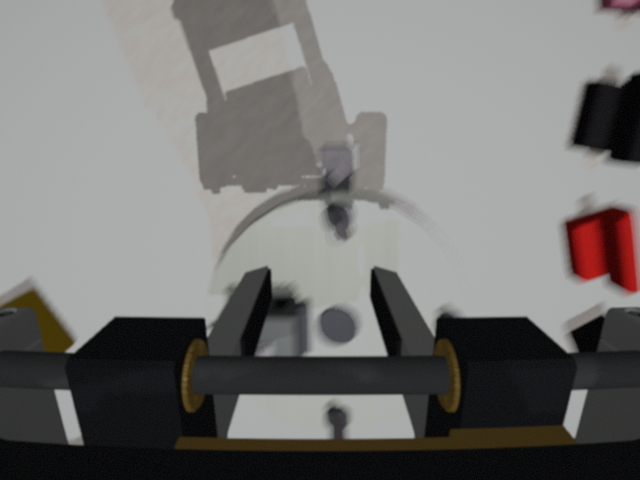

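Wrist view (slightly motion-blurred) shows post C at (338,222), close to the predicted (343,231), and the pointer tip at about (338,185), so the estimates hold. Now straddling the post.

Request:
{"op": "drive_tool", "data": {"motion": [5,9,0,0,5,7,0,0,0,0,0,0]}}

```text
clock: 1.65
eef_pos: [447.4, 45.4, 147.8]
eef_rot: [-3.135, -0.005, 2.85]
wrist_force: [-0.7, -0.5, 0.3]
finger_gap: 51.8
```

Run:
```python
from h import *
s=read_state();print(s["clock"],s["eef_pos"],np.degrees(ya(s)),s["finger_gap"])
show((445.5,50,60,73.5),4)
```

```text
1.65 [447.37340578  45.36298913 147.84891923] 73.31171117613988 51.84421930400355
4 [np.float64(0.8), np.float64(1.0), np.float64(22.0), np.float64(-0.001)]
```

Request:
{"op": "drive_tool", "data": {"motion": [1,1.5,22,0,1,1.5,22,0,0.5,1,22,0,0,1,22,0,0,0,0,0]}}

```text
clock: 2.07
eef_pos: [444.8, 56.4, 58.5]
eef_rot: [-3.137, -0.0, 2.859]
wrist_force: [-0.9, -0.9, -1.4]
finger_gap: 51.8
```

Request:
{"op": "drive_tool", "data": {"motion": [0,0,0,0,0,0,0,0,0,0,0,0], "jaw": 0.76, "grip_force": 5}}

```text
clock: 2.32
eef_pos: [444.7, 58.4, 60.6]
eef_rot: [-3.137, -0.0, 2.863]
wrist_force: [0.1, -0.9, 0.5]
finger_gap: 35.1
```

Run:
```python
from h import *
s=read_state();a0=np.degrees(ya(s));print(s["clock"],s["eef_pos"],a0,s["finger_gap"],s["wrist_force"])
C=np.array([545.7,20.6])
P=s["eef_pos"]; th0=np.degrees(np.arctan2(*(P[:2]-C)[::-1])); print(th0,np.hypot(*(P[:2]-C)))
path=[]
for k in range(1,17):
  t=np.radians(th0-5.0*k); path.append((C[0]+105*np.cos(t),C[1]+105*np.sin(t),60,a0-5*k))
r=rows(path); print(np.array(r).reshape(-1,4)[:6])
```

```text
2.3167 [444.68306581  58.37276687  60.55873607] 74.02545174245365 35.07107736512595 [ 0.07350524 -0.85856254  0.54567266]
159.4979683116681 107.84805473687906
[[-4.     8.9    0.6    0.087]
 [-1.1    9.1   -0.     0.087]
 [-1.1    9.1   -0.     0.087]
 [-1.1    9.1   -0.     0.087]
 [-1.1    9.1   -0.     0.087]
 [-1.1    9.1   -0.     0.087]]
```

Request:
{"op": "drive_tool", "data": {"motion": [-3,7,0,0.08,-1.1,9,0,0.087,-1.1,9,0,0.087,-1.1,9,0,0.087,-1.1,9,0,0.087,-1.1,9,0,0.087,-1.1,9,0,0.087,-1.1,9,0,0.087]}}

```text
clock: 2.98
eef_pos: [493.5, 111.1, 68.5]
eef_rot: [-3.14, 0.007, 2.145]
wrist_force: [-3.2, -2.0, -1.7]
finger_gap: 22.3
```

```bash
cat >> h.py <<'E'
def arc():
    s=read_state();a0=np.degrees(ya(s));C=np.array([545.7,20.6]);d=s["eef_pos"][:2]-C
    print(s["clock"].__round__(2),s["eef_pos"].round(1),"ya %.1f gap %.1f"%(a0,s["finger_gap"]),"th %.1f r %.1f"%(np.degrees(np.arctan2(d[1],d[0])),np.hypot(*d)),s["wrist_force"].round(1))
E
python3 -c "
from h import *
arc()"
```

```text
2.98 [493.5 111.1  68.5] ya 32.9 gap 22.3 th 120.0 r 104.5 [-3.2 -2.  -1.7]
```

Request:
{"op": "drive_tool", "data": {"motion": [-1.1,9,3,0.09,-1.1,9,3,0.09,-1.1,9,1.5,0.09,-1.1,9,0,0.09,-1.1,8,0,0.087,-0.8,6,0,0.07,-0.5,4,0,0.04,0,0,0,0]}}

```text
clock: 3.65
eef_pos: [550.6, 124.6, 70.4]
eef_rot: [3.132, 0.005, 1.556]
wrist_force: [-0.2, -0.3, 0.0]
finger_gap: 22.3
```

Run:
```python
from h import *
arc(); im=camera("top"); i=camera_info("top"); arc()
c=im[170:320,220:400]; c=cv2.resize(c,None,fx=4,fy=4,interpolation=cv2.INTER_CUBIC); save("c2.png",cv2.convertScaleAbs(c,alpha=1.4))
```

```text
3.65 [550.6 124.6  70.4] ya -0.9 gap 22.3 th 87.3 r 104.1 [-0.2 -0.3  0. ]
3.7 [550.4 124.7  70.5] ya -0.7 gap 22.5 th 87.4 r 104.2 [ 0.8 -0.1  0.4]
```

View pics/c2.png

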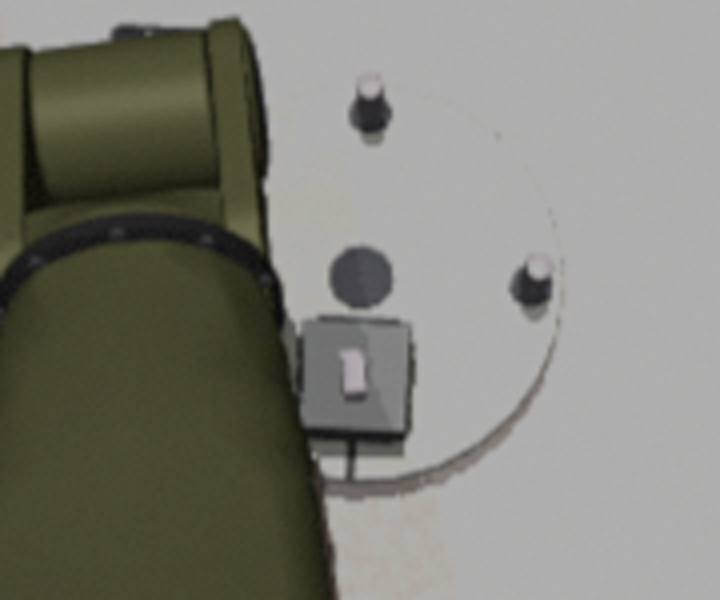

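Run:
```python
from h import *
i=camera_info("top")
def w(c,z): return onz(i,[[220+c[0]/4,170+c[1]/4]],z)[0]
C=w((361,277),42); print(C)
for n,c,z in[("line",(350,478),38),("pA",(539,266),98),("pB",(370,85),98),("shaftA",(353,348),102),("shaftB",(354,393),102),("sw",(357,374),86)]:
  p=w(c,z);d=p-C;print(n,p.round(1),"r %.1f ang %.1f"%(np.hypot(*d[:2]),np.degrees(np.arctan2(d[1],d[0]))))
```

```text
[545.64051711  20.64266857  42.        ]
line [422.6  23.3  38. ] r 123.0 ang 178.8
pA [544.  -83.8  98. ] r 104.5 ang -90.9
pB [651.3  18.5  98. ] r 105.7 ang -1.2
shaftA [491.3  23.3 102. ] r 54.4 ang 177.2
shaftB [465.2  21.8 102. ] r 80.5 ang 179.2
sw [478.7  20.6  86. ] r 66.9 ang -180.0
```

Request:
{"op": "drive_tool", "data": {"motion": [-0.8,7,2,0.06,-0.8,7,2,0.06,-0.8,6,2,0.06,-0.5,4,2,0.04,0,1,0,0.02,0,0,0,0]}}

```text
clock: 4.2
eef_pos: [575.0, 120.1, 67.5]
eef_rot: [3.128, 0.001, 1.319]
wrist_force: [-0.3, -0.1, -0.5]
finger_gap: 22.6
```

```bash
python3 -c "
from h import *
arc()"
```

```text
4.2 [575.  120.1  67.5] ya -14.4 gap 22.6 th 73.6 r 103.7 [-0.3 -0.1 -0.5]
```

Request:
{"op": "drive_tool", "data": {"motion": [0,-2,0,0,0,0,-25,0,0,0,-35,0,0,0,-30,0]}}

```text
clock: 4.53
eef_pos: [567.7, 120.9, 154.9]
eef_rot: [3.138, 0.005, 1.327]
wrist_force: [0.2, 0.2, 0.0]
finger_gap: 22.4
```

Run:
```python
from h import *
arc()
i=camera_info("wrist");o,d=ray(i,[[320,240]]);s=read_state();print((o-s["eef_pos"]).round(),d)
r=rows(lin((455,90,175,73.5),13));print(np.array(r).reshape(-1,4))
```

```text
4.53 [567.7 120.9 154.9] ya -14.0 gap 22.4 th 77.6 r 102.6 [0.2 0.2 0. ]
[ 18.  72. 200.] [[-0.06500586 -0.26735557 -0.96154682]]
[[-4.4   -7.8   -1.5   -0.117]
 [-3.4   -8.3   -1.5   -0.117]
 [-2.4   -8.6   -1.5   -0.117]
 [-1.4   -8.9   -1.5   -0.117]
 [-0.4   -9.    -1.5   -0.117]
 [ 0.7   -9.    -1.5   -0.117]
 [ 1.7   -8.8   -1.5   -0.117]
 [ 2.8   -8.6   -1.5   -0.117]
 [ 3.7   -8.2   -1.5   -0.117]
 [ 4.7   -7.7   -1.5   -0.117]
 [ 5.5   -7.1   -1.5   -0.117]
 [ 6.3   -6.4   -1.5   -0.117]
 [ 7.    -5.6   -1.5   -0.117]]
```

Request:
{"op": "drive_tool", "data": {"motion": [-4,-7,-5,-0.12,-3,-7,-5,-0.12,-2,-7,-5,-0.12,-1,-7,-5,-0.12,0,-8,-3,-0.12,0.7,-8,-3,-0.12,1.7,-8,-3,-0.12,2.8,-8,-3,-0.12], "jaw": 0}}

```text
clock: 5.2
eef_pos: [504.9, 104.7, 198.1]
eef_rot: [3.131, 0.015, 2.325]
wrist_force: [-0.6, 0.5, 0.5]
finger_gap: 72.6
```

Run:
```python
from h import *
arc()
r=rows(lin((485,40,190,73.5),6));print(np.array(r).reshape(-1,4))
```

```text
5.2 [504.9 104.7 198.1] ya 43.2 gap 72.6 th 115.9 r 93.5 [-0.6  0.5  0.5]
[[ -5.6    -9.8     1.3    -0.088]
 [ -4.7   -10.3     1.3    -0.088]
 [ -3.8   -10.6     1.3    -0.088]
 [ -2.8   -10.9     1.3    -0.088]
 [ -1.9   -11.1     1.3    -0.088]
 [ -0.9   -11.3     1.3    -0.088]]
```

Request:
{"op": "drive_tool", "data": {"motion": [-5,-10,1,-0.09,-5,-10,1,-0.09,-4,-10,1,-0.09,-3,-11,1,-0.09,-2,-11,1,-0.09,-1,-8,1,-0.06,0,0,0,0,0,0,0,0]}}

```text
clock: 5.87
eef_pos: [484.1, 41.9, 195.8]
eef_rot: [3.138, 0.025, 2.884]
wrist_force: [0.9, 0.0, 0.2]
finger_gap: 94.0
```

Run:
```python
from h import *
arc()
i=camera_info("wrist"); im=camera("wrist"); import pickle; pickle.dump((i,im),open("w2.pkl","wb"))
c=cv2.resize(im[60:360,140:540],None,fx=2,fy=2,interpolation=cv2.INTER_CUBIC); save("w2.png",cv2.convertScaleAbs(c,alpha=1.3))
```

```text
5.87 [484.1  41.9 195.8] ya 75.2 gap 94.0 th 160.9 r 65.2 [0.9 0.  0.2]
```

View pics/w2.png

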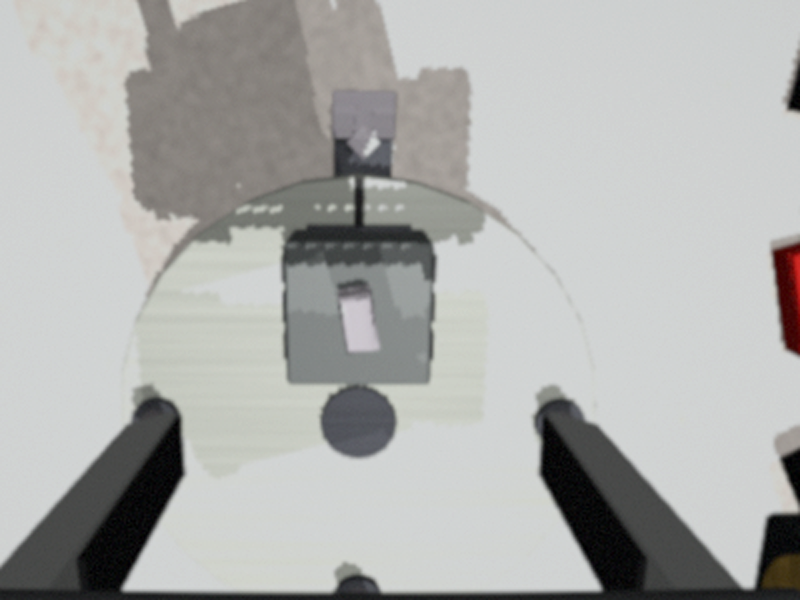

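Line outer end is at crop (360,180) and the cap at (358,422). The block spans columns 333–396, and the shaft top's near edge is (345,350)–(378,350). The line is within a few degrees of the pointer. Quantifying from the full-resolution pixels.

Run:
```python
from h import *
import pickle
i,im=pickle.load(open("w2.pkl","rb"))
def w(c,z): return onz(i,[[140+c[0]/2,60+c[1]/2]],z)[0]
C=w((358.5,422),42); print(C)
for n,c,z in[("lineo",(360,180),38),("linei",(360,226),38),("b1",(333,92),40),("b2",(397,92),40),("b3",(334,138),40),("b4",(393,138),40),("pl",(158,410),38),("pr",(558,415),38),("s1",(341,293),102),("s2",(345,352),102),("s3",(378,350),102),("s4",(368,290),102),("sw1",(288,262),86),("sw2",(433,262),86),("sw3",(430,382),86),("sw4",(289,383),86)]:
  p=w(c,z);d=p-C;print(n,p.round(1),"r %.1f ang %.1f"%(np.hypot(*d[:2]),np.degrees(np.arctan2(d[1],d[0]))))
s=[w(c,102) for c in[(341,293),(345,352),(378,350),(368,290)]]
for a,b in((0,1),(3,2),(0,3),(1,2)):
  d=s[b]-s[a];print(np.linalg.norm(d).round(1),np.degrees(np.arctan2(d[1],d[0])).round(1))
c=cv2.resize(im[90:180,280:370],None,fx=8,fy=8,interpolation=cv2.INTER_CUBIC)[:, :]; c=cv2.resize(c,(600,600)); save("w2b.png",cv2.convertScaleAbs(c,alpha=1.6))
```

```text
[545.57179507  24.51153314  42.        ]
lineo [427.7  56.4  38. ] r 122.1 ang 164.9
linei [448.9  50.8  38. ] r 100.2 ang 164.8
b1 [385.9  54.5  40. ] r 162.5 ang 169.4
b2 [393.4  83.1  40. ] r 163.1 ang 159.0
b3 [405.9  49.6  40. ] r 141.9 ang 169.8
b4 [412.9  76.3  40. ] r 142.4 ang 158.7
pl [514.  -75.4  38. ] r 104.8 ang -107.5
pr [570.2 126.1  38. ] r 104.5 ang 76.4
s1 [466.   38.2 102. ] r 80.8 ang 170.2
s2 [490.6  33.3 102. ] r 55.7 ang 171.0
s3 [493.2  46.8 102. ] r 56.9 ang 157.0
s4 [467.6  49.1 102. ] r 81.8 ang 162.5
sw1 [450.4  18.7  86. ] r 95.4 ang -176.5
sw2 [466.1  78.3  86. ] r 96.0 ang 145.9
sw3 [518.2  64.7  86. ] r 48.6 ang 124.3
sw4 [502.6   3.9  86. ] r 47.7 ang -154.4
25.1 -11.4
25.8 -5.3
11.1 81.7
13.8 78.8
```

View pics/w2b.png

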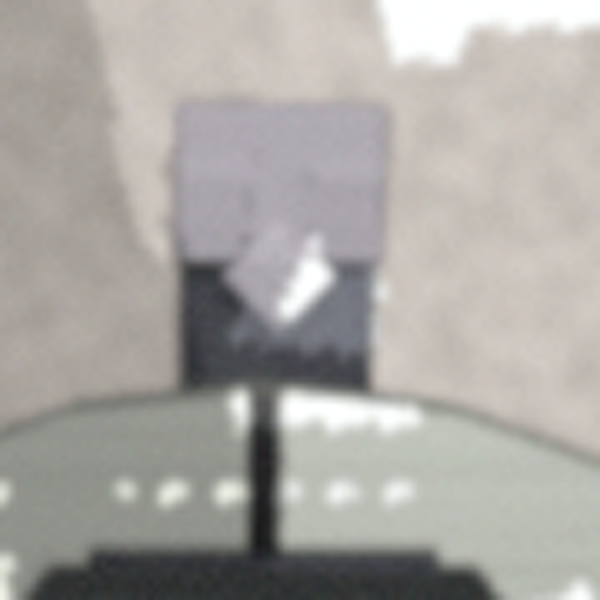

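Run:
```python
from h import *
import pickle
i,im=pickle.load(open("w2.pkl","rb"))
g=cv2.cvtColor(im,cv2.COLOR_RGB2GRAY)
# cap centre by threshold
m=((g<95)&(g>20)).astype('uint8')[235:300,290:350]; n,l,s,ct=cv2.connectedComponentsWithStats(m); k=1+np.argmax(s[1:,4]); cap=ct[k]+[290,235]; print(cap,s[k])
C=onz(i,[cap],42)[0]
def ang(uv,z): d=onz(i,[uv],z)[0]-C; return np.degrees(np.arctan2(d[1],d[0])).round(2),np.hypot(*d[:2]).round(1)
print("tip",ang((280+279*.15-.5,90+328*.15-.5),38))
for r in range(151,172,3):
  x=np.arange(308,332); wgt=np.clip(90-g[r,308:332].astype(float),0,None); print(r,ang(((x*wgt).sum()/wgt.sum(),r),38),end=' ')
```

```text
[318.58597502 269.87319885] [  11   16   37   37 1041]
tip (np.float64(164.04), np.float64(131.3))
151 (np.float64(164.97), np.float64(119.9)) 154 (np.float64(164.98), np.float64(117.1)) 157 (np.float64(165.01), np.float64(114.2)) 160 (np.float64(165.02), np.float64(111.4)) 163 (np.float64(164.95), np.float64(108.5)) 166 (np.float64(165.03), np.float64(105.7)) 169 (np.float64(165.07), np.float64(102.8))
```

Run:
```python
from h import *
r=rows(lin((538,134,140,75),6));print(np.array(r).reshape(-1,4))
```

```text
[[-4.80e+00  1.71e+01  9.30e+00  1.00e-03]
 [-4.80e+00  1.71e+01  9.30e+00  1.00e-03]
 [-4.70e+00  1.71e+01  9.30e+00  1.00e-03]
 [-4.70e+00  1.71e+01  9.30e+00  1.00e-03]
 [-4.70e+00  1.71e+01  9.30e+00  1.00e-03]
 [-4.70e+00  1.71e+01  9.30e+00  1.00e-03]]
```

Request:
{"op": "drive_tool", "data": {"motion": [-4.7,17,9,0,-4.7,17,9,0,-4.7,17,9,0,-4.7,17,9,0,-4.7,17,9,0,-4.7,16,9,0,0,0,0,0,0,0,0,0], "jaw": 1}}

```text
clock: 6.58
eef_pos: [541.1, 140.8, 142.1]
eef_rot: [3.137, 0.029, 2.874]
wrist_force: [-0.9, -0.9, -0.2]
finger_gap: 44.3
```

Run:
```python
from h import *
arc();r=rows(lin((538,134,65,75),3));print(np.array(r).reshape(-1,4))
```

```text
6.58 [541.1 140.8 142.1] ya 74.7 gap 44.3 th 92.2 r 120.2 [-0.9 -0.9 -0.2]
[[ 4.00e-01 -2.40e+00  2.57e+01 -2.00e-03]
 [ 4.00e-01 -2.40e+00  2.57e+01 -2.00e-03]
 [ 4.00e-01 -2.40e+00  2.57e+01 -2.00e-03]]
```

Request:
{"op": "drive_tool", "data": {"motion": [0.4,-2,0,0,0.4,-2,0,0,0.4,-2,10,0,0,0,20,0,0,0,25,0,0,0,20,0,0,0,0,0,0,0,0,0]}}

```text
clock: 7.25
eef_pos: [540.0, 131.2, 66.5]
eef_rot: [3.135, 0.034, 2.869]
wrist_force: [0.0, -0.3, -0.3]
finger_gap: 0.5
```

Run:
```python
from h import *
arc();i=camera_info("wrist");print(proj(i,[[573,124,98]]))
```

```text
7.25 [540.  131.2  66.5] ya 74.4 gap 0.5 th 93.0 r 110.8 [ 0.  -0.3 -0.3]
[[325.05762899 349.45728198]]
```

Request:
{"op": "drive_tool", "data": {"motion": [-6,0,0,0,-5,0,0,0,0,0,0,0]}}

```text
clock: 7.5
eef_pos: [552.4, 127.4, 69.8]
eef_rot: [3.133, 0.037, 2.868]
wrist_force: [0.4, -0.0, 0.0]
finger_gap: 0.6
```

Request:
{"op": "drive_tool", "data": {"motion": [-2,0,0,0,0,0,0,0]}}

```text
clock: 7.67
eef_pos: [555.6, 126.7, 71.5]
eef_rot: [3.132, 0.04, 2.867]
wrist_force: [0.4, -0.6, 0.1]
finger_gap: 0.6
```

Request:
{"op": "drive_tool", "data": {"motion": [-2,0,0,0,0,0,0,0]}}

```text
clock: 7.83
eef_pos: [557.7, 126.3, 72.0]
eef_rot: [3.132, 0.04, 2.867]
wrist_force: [0.6, -0.2, 0.4]
finger_gap: 0.5
```

Request:
{"op": "drive_tool", "data": {"motion": [-1.5,0,0.5,0]}}

```text
clock: 7.92
eef_pos: [559.1, 126.0, 71.8]
eef_rot: [3.132, 0.039, 2.868]
wrist_force: [-1.4, 1.1, 1.3]
finger_gap: 0.5
```

Request:
{"op": "drive_tool", "data": {"motion": [-1.2,0,0.5,0]}}

```text
clock: 8.0
eef_pos: [560.3, 125.7, 71.5]
eef_rot: [3.132, 0.039, 2.868]
wrist_force: [-2.5, 0.6, 1.6]
finger_gap: 0.6
```

Request:
{"op": "drive_tool", "data": {"motion": [0,0,0,0]}}

```text
clock: 8.08
eef_pos: [560.4, 125.7, 71.4]
eef_rot: [3.132, 0.039, 2.868]
wrist_force: [-0.6, 0.2, 0.2]
finger_gap: 0.5
```

Request:
{"op": "drive_tool", "data": {"motion": [6,0,0,0,8,0,-10,0,2,0,-30,0,4,-17,-30,0,4.7,-18,-20,0,4.7,-18,-15,0,4.7,-17,-8,0,4.7,-8,0,0], "jaw": 0}}

```text
clock: 8.75
eef_pos: [492.6, 60.7, 184.9]
eef_rot: [3.134, 0.038, 2.871]
wrist_force: [0.6, 0.0, -0.1]
finger_gap: 50.6
```

Request:
{"op": "drive_tool", "data": {"motion": [0,0,0,0,0,0,0,0]}}

```text
clock: 8.92
eef_pos: [491.6, 60.1, 184.8]
eef_rot: [3.133, 0.039, 2.869]
wrist_force: [0.3, -0.1, -0.6]
finger_gap: 64.1
```

```bash
cat > chk.py <<'E'
from h import *
import pickle,sys
def check(save_as=None):
    i=camera_info("wrist"); im=camera("wrist"); pickle.dump((i,im),open(sys.argv[1]+".pkl","wb"))
    g=cv2.cvtColor(im,cv2.COLOR_RGB2GRAY)
    u,v=proj(i,[[545.6,22.5,42]])[0].astype(int); m=((g<95)&(g>20)).astype('uint8')[v-30:v+30,u-30:u+30]
    n,l,s,ct=cv2.connectedComponentsWithStats(m); k=1+np.argmax(s[1:,4]); cap=ct[k]+[u-30,v-30]; C=onz(i,[cap],42)[0]; print("cap",cap,s[k],C)
    T=np.radians(164.04)
    f=lambda uv,z:(lambda d:(np.degrees(np.arctan2(d[1],d[0])).round(2),np.hypot(*d[:2]).round(1)))(onz(i,[uv],z)[0]-C)
    for rr in (103,107,111,115,119):
        A=np.radians(np.linspace(158,171,300)); uv=proj(i,np.c_[C[0]+rr*np.cos(A),C[1]+rr*np.sin(A),0*A+38]).astype('float32')
        p=cv2.remap(g,uv[:,0].reshape(1,-1),uv[:,1].reshape(1,-1),cv2.INTER_LINEAR)[0].astype(float)
        wt=np.clip(90-p,0,None); print(rr,np.degrees((A*wt).sum()/max(wt.sum(),1)).round(2),wt.sum().round())
    t=proj(i,[[C[0]+132*np.cos(T),C[1]+132*np.sin(T),38]])[0].astype(int); print("tip expected px",t)
    c=cv2.resize(im[t[1]-40:t[1]+60,t[0]-50:t[0]+50],(600,600),interpolation=cv2.INTER_CUBIC); save(sys.argv[1]+".png",cv2.convertScaleAbs(c,alpha=1.6)); print("crop origin",t-[50,40])
arc(); check()
E
python3 chk.py w3
```

```text
8.92 [491.6  60.1 184.8] ya 74.4 gap 64.1 th 143.8 r 67.0 [ 0.3 -0.1 -0.6]
cap [299.38682746 269.55009276] [  13   10   38   37 1078] [544.08358658  24.39862806  42.        ]
103 162.47 3891.0
107 162.48 3559.0
111 162.48 3423.0
115 162.5 3298.0
119 162.52 3135.0
tip expected px [298 133]
crop origin [248  93]
```

View pics/w3.png

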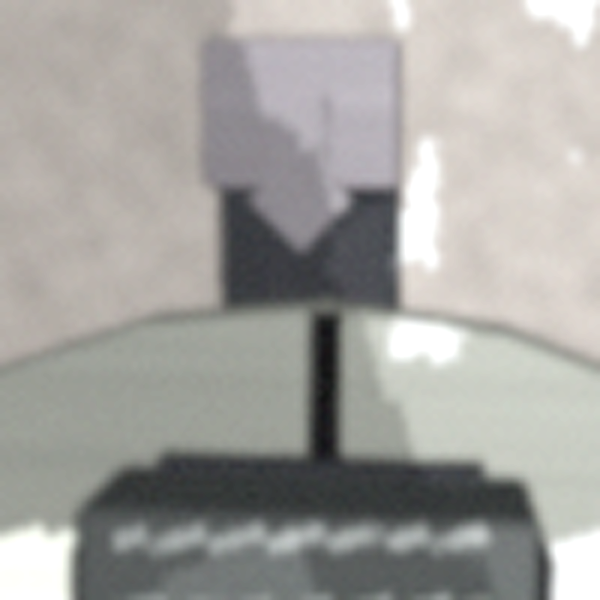

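The crop shows the pointer tip at (304,254) and the line's outer end at (327,312), slightly past the pointer. Measuring the tip in the same picture.

Run:
```python
from h import *
import pickle
for n,tip,cap in(("w3",(248+304/6-.4,93+254/6-.4),(299.39,269.55)),("w2",(280+279*.15-.4,90+328*.15-.4),(318.59,269.87))):
  i,im=pickle.load(open(n+".pkl","rb"))
  C=onz(i,[cap],42)[0]
  for C in (C,np.array([545.6,22.5,0])):
   d=onz(i,[tip],38)[0]-C; print(n,np.degrees(np.arctan2(d[1],d[0])),np.hypot(*d[:2]))
```

```text
w3 164.0158011587546 130.51649042171073
w3 163.40574085888142 132.50473036813122
w2 163.9968383927239 131.25445853902028
w2 163.47238634543302 133.07985737391724
```

```bash
cat > trk.py <<'E'
from h import *
arc(); i=camera_info("top"); g=cv2.cvtColor(camera("top"),cv2.COLOR_RGB2GRAY).astype(float)
for n,a in(("B",-17.5),("A",-107.5)):
    P=[545.6+105*np.cos(np.radians(a)),22+105*np.sin(np.radians(a)),68]; u,v=proj(i,[P])[0].round().astype(int)
    p=g[v-12:v+13,u-12:u+13]; w=np.clip(85-p,0,None); Y,X=np.mgrid[v-12:v+13,u-12:u+13]; cu,cv_=(X*w).sum()/w.sum(),(Y*w).sum()/w.sum()
    q=onz(i,[(cu,cv_)],60)[0]; print(n,round(cu,2),round(cv_,2),w.sum(),"ang",np.degrees(np.arctan2(q[1]-20.6,q[0]-545.7)).round(2))
E
python3 trk.py
python3 - <<'E'
from h import *
r=rows(lin((609,113,140,74),7));print(np.array(r).reshape(-1,4)[:2])
E
```

```text
8.97 [491.6  60.3 184.5] ya 74.4 gap 67.7 th 143.7 r 67.1 [0.5 0.5 0.8]
B 319.62 202.04 7981.0 ang -12.56
A 350.09 254.0 2824.0 ang -110.83
[[-1.41e+01  1.17e+01  6.30e+00  1.00e-03]
 [-1.41e+01  1.17e+01  6.30e+00  1.00e-03]]
```

Request:
{"op": "drive_tool", "data": {"motion": [-14,11.7,6,0,-14,11.7,6,0,-14,11.7,6,0,-14,11.7,6,0,-14,11.7,6,0,-14,11,6,0,-14,6,3,0,0,0,0,0], "jaw": 1}}

```text
clock: 9.68
eef_pos: [612.5, 115.2, 139.4]
eef_rot: [3.137, 0.029, 2.875]
wrist_force: [0.1, -0.8, -0.7]
finger_gap: 25.1
```

```bash
python3 - <<'E'
from h import *
arc()
r=rows(lin((607,114,66,74),4));print(np.array(r).reshape(-1,4)[:2])
E
python3 trk.py
```

```text
9.68 [612.5 115.2 139.4] ya 74.7 gap 25.1 th 54.8 r 115.8 [ 0.1 -0.8 -0.7]
[[ 1.30e+00 -7.00e-01  1.84e+01  3.00e-03]
 [ 1.30e+00 -7.00e-01  1.84e+01  3.00e-03]]
9.68 [612.5 115.2 139.4] ya 74.7 gap 25.1 th 54.8 r 115.8 [ 0.1 -0.8 -0.7]
B 323.9 200.66 3256.0 ang -17.97
A 350.12 254.0 2580.0 ang -110.81
```

Request:
{"op": "drive_tool", "data": {"motion": [0,0,10,0,0,0,20,0,0,0,20,0,0,0,20,0,0,0,3,0,0,0,0,0]}}

```text
clock: 10.23
eef_pos: [610.0, 115.9, 60.7]
eef_rot: [3.138, 0.027, 2.876]
wrist_force: [0.5, -0.2, -0.5]
finger_gap: 0.7
```

Request:
{"op": "drive_tool", "data": {"motion": [6,-1,0,0,5,0,0,0,0,0,0,0]}}

```text
clock: 10.48
eef_pos: [598.0, 118.0, 62.2]
eef_rot: [3.137, 0.028, 2.876]
wrist_force: [1.4, 0.0, -0.0]
finger_gap: 0.5
```

```bash
python3 trk.py
```

```text
10.48 [598.  118.   62.2] ya 74.8 gap 0.5 th 61.8 r 110.6 [ 1.4  0.  -0. ]
B 323.95 200.61 3195.0 ang -18.02
A 350.1 254.0 2586.0 ang -110.82
```

Now creeping 1.5 mm at a time to a planned stop near x=589.5.

Request:
{"op": "drive_tool", "data": {"motion": [2.5,0,0,0,1.5,0,0,0,0,0,0,0]}}

```text
clock: 10.78
eef_pos: [595.0, 119.3, 64.4]
eef_rot: [3.136, 0.032, 2.876]
wrist_force: [0.4, -0.1, 0.8]
finger_gap: 0.3
```

Request:
{"op": "drive_tool", "data": {"motion": [1,0,0,0,0,0,0,0]}}

```text
clock: 10.95
eef_pos: [594.4, 119.6, 65.0]
eef_rot: [3.135, 0.033, 2.876]
wrist_force: [0.1, 0.2, -0.6]
finger_gap: 0.4
```

```bash
python3 trk.py
```

```text
10.95 [594.4 119.6  65. ] ya 74.8 gap 0.4 th 63.8 r 110.3 [ 0.1  0.2 -0.6]
B 323.75 200.51 3136.0 ang -17.69
A 350.25 253.75 2548.0 ang -110.43
```

Request:
{"op": "drive_tool", "data": {"motion": [1.3,0,0,0,0,0,0,0]}}

```text
clock: 11.17
eef_pos: [593.4, 119.9, 64.9]
eef_rot: [3.135, 0.034, 2.876]
wrist_force: [0.6, 0.2, 0.9]
finger_gap: 0.3
```

```bash
python3 trk.py
```

```text
11.17 [593.4 119.9  64.9] ya 74.8 gap 0.3 th 64.3 r 110.2 [0.6 0.2 0.9]
B 323.3 200.37 3179.0 ang -17.02
A 350.28 253.43 2539.0 ang -110.01
```

Request:
{"op": "drive_tool", "data": {"motion": [1.1,0,0,0,0,0,0,0]}}

```text
clock: 11.38
eef_pos: [592.5, 120.2, 64.9]
eef_rot: [3.135, 0.034, 2.876]
wrist_force: [-0.1, 0.3, 0.9]
finger_gap: 0.6
```

```bash
python3 trk.py
```

```text
11.38 [592.5 120.2  64.9] ya 74.8 gap 0.6 th 64.8 r 110.0 [-0.1  0.3  0.9]
B 323.07 200.32 3236.0 ang -16.68
A 350.51 253.01 2567.0 ang -109.37
```

Request:
{"op": "drive_tool", "data": {"motion": [-5,0,0,0,-5,0,-5,0,0,0,-30,0,0,0,-30,0,14,-15,-20,0,14,-15,-15,0,14,-15,-8,0,14,-12,-5,0], "jaw": 0}}

```text
clock: 12.1
eef_pos: [530.1, 76.0, 180.6]
eef_rot: [3.137, 0.029, 2.877]
wrist_force: [0.7, -0.6, 0.4]
finger_gap: 50.4
```

Request:
{"op": "drive_tool", "data": {"motion": [15,-9,0,0,15,-8,0,0,15,-7,0,0,8,0,0,0,0,0,0,0,0,0,0,0]}}

```text
clock: 12.6
eef_pos: [471.2, 64.4, 184.1]
eef_rot: [3.135, 0.035, 2.875]
wrist_force: [0.9, -0.0, 1.0]
finger_gap: 90.2
```

```bash
python3 chk.py w4
```

```text
12.6 [471.2  64.4 184.1] ya 74.7 gap 90.2 th 149.6 r 86.4 [ 0.9 -0.   1. ]
cap [301.01171875 289.70996094] [  14   13   37   34 1024] [544.50060595  24.35015666  42.        ]
103 163.68 3715.0
107 163.82 2975.0
111 163.83 1302.0
115 163.78 1662.0
119 163.78 3444.0
tip expected px [300 157]
crop origin [250 117]
```

View pics/w4.png

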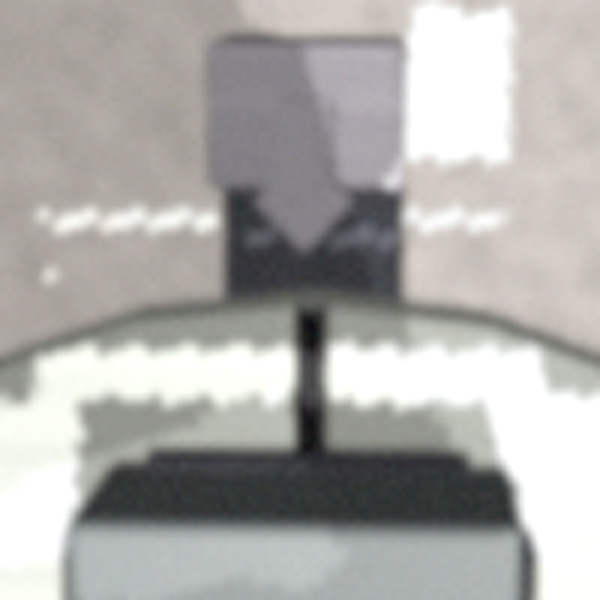

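The tip (307,250) and line (312,310) now agree within about 0.2°, so the table is indexed. Next is the shaft angle and centre.

Run:
```python
from h import *
import pickle
for n,th in(("w2",165.0),("w3",162.5),("w4",163.8)):
  i,im=pickle.load(open(n+".pkl","rb")); C=np.array([544.8,23.5]); S=C+68*np.array([np.cos(np.radians(th)),np.sin(np.radians(th))])
  u,v=proj(i,[[*S,102]])[0].round().astype(int); h=26; p=im[v-h:v+h,u-h:u+h]
  r,g,b=[p[:,:,k].astype(int) for k in range(3)]
  hsv=(r-g)  # shaft is pinkish, box greenish grey
  m=((r-g)>=3).astype('uint8'); m=cv2.morphologyEx(m,cv2.MORPH_OPEN,np.ones((3,3)));
  k,l,s,ct=cv2.connectedComponentsWithStats(m); j=min([q for q in range(1,k) if s[q,4]>80],key=lambda q:np.hypot(*(ct[q]-h)),default=None)
  if j is None: print(n,"none",m.sum());continue
  c=cv2.findContours((l==j).astype('uint8'),0,2)[0][0][:,0]+[u-h,v-h]
  W=onz(i,c,102)[:,:2].astype('float32'); R=cv2.minAreaRect(W); bx=cv2.boxPoints(R); e=[bx[1]-bx[0],bx[2]-bx[1]]; L=max(e,key=np.linalg.norm)
  a=np.degrees(np.arctan2(L[1],L[0]))%180; print(n,s[j],R, "long ang",round(a,1),"rel",round(a-th,1))
```

```text
w2 [ 19  13  17  28 374] ((479.6568298339844, 41.700721740722656), (11.910041809082031, 23.3984317779541), 81.04118347167969) long ang 171.0 rel 6.0
w3 [ 20  22  19  19 301] ((484.46221923828125, 44.782859802246094), (14.236885070800781, 14.847646713256836), 74.27737426757812) long ang 164.3 rel 1.8
w4 [ 18  11  20  29 426] ((479.8668212890625, 43.59824752807617), (12.974249839782715, 23.361013412475586), 84.18460083007812) long ang 174.2 rel 10.4
```

Run:
```python
from h import *
import pickle
i,im=pickle.load(open("w4.pkl","rb")); s=read_state(); R=None
from scipy.spatial.transform import Rotation as Ro
R=Ro.from_euler("xyz",s["eef_rot"]).as_matrix(); p=s["eef_pos"]
for y in(-47,0,47):
  print(y,proj(i,[p+R@np.array([0,y,0]),p+R@np.array([0,y,-19])]).round(1).tolist())
o,d=ray(i,[[320,240]]); print("cam in tool",(R.T@(o-p)).round(1),"axis",(d@R).round(3), s["finger_gap"],s["eef_rot"])
g=cv2.cvtColor(im,cv2.COLOR_RGB2GRAY)
for r in(270,285,300,315): 
  row=g[r].astype(int); dk=np.where(row<40)[0]; print(r,[ (a[0],a[-1]) for a in np.split(dk,np.where(np.diff(dk)>1)[0]+1) if len(a)>4])
# disc rim centre in top and scene as second look at the axis
for n in("scene","top"):
  j=camera_info(n); q=proj(j,[[545.7,20.6,42],[545,24.4,42]]); print(n,q.round(1).tolist())
  gg=cv2.cvtColor(cv2.imread(f"pics/{n}0.png"),cv2.COLOR_BGR2GRAY); u,v=q[0].round().astype(int); m=(gg[v-14:v+15,u-14:u+15]<75).astype('uint8'); k,l,st,ct=cv2.connectedComponentsWithStats(m); b=1+np.argmax(st[1:,4]); uv=ct[b]+[u-14,v-14]; print(st[b],uv,onz(j,[uv],42)[0].round(1))
```

```text
-47 [[240.5, 267.9], [233.0, 280.1]]
0 [[321.2, 268.0], [321.2, 280.2]]
47 [[401.8, 267.9], [409.4, 280.1]]
cam in tool [  72.9   -0.3 -200.6] axis [[-0.269 -0.002  0.963]] 92.89016161149638 [3.13526835 0.03517706 2.8747025 ]
270 []
285 [(np.int64(221), np.int64(233)), (np.int64(405), np.int64(420))]
300 [(np.int64(211), np.int64(232)), (np.int64(406), np.int64(430)), (np.int64(526), np.int64(571))]
315 [(np.int64(0), np.int64(4)), (np.int64(39), np.int64(48)), (np.int64(200), np.int64(224)), (np.int64(417), np.int64(440)), (np.int64(523), np.int64(587))]
scene [[324.8, 257.9], [326.5, 257.9]]
[  7   7  17  14 197] [326.02538071 257.56852792] [544.2  23.1  42. ]
top [[310.3, 239.2], [308.7, 239.5]]
[  6   7  16  15 190] [309.76315789 238.95789474] [546.3  21.9  42. ]
```

Run:
```python
from h import *
r=rows(lin((440,308,140,70.1),9));print(np.array(r).reshape(-1,4)[:2])
```

```text
[[1.05e+01 2.52e+01 4.90e+00 9.00e-03]
 [1.07e+01 2.51e+01 4.90e+00 9.00e-03]]
```

Request:
{"op": "drive_tool", "data": {"motion": [10.5,25,3,0.009,10.5,25,4,0.009,10.5,25,5,0.009,10.5,25,5,0.009,10.5,25,5,0.009,10.5,25,5,0.009,10.5,25,5,0.009,10.5,25,5,0.009], "grip_force": 30}}

```text
clock: 13.32
eef_pos: [457.3, 288.3, 144.2]
eef_rot: [3.133, 0.036, 2.794]
wrist_force: [0.4, -0.6, 0.4]
finger_gap: 94.0
```

Request:
{"op": "drive_tool", "data": {"motion": [5,4,3,0,0,0,0,0,0,0,0,0]}}

```text
clock: 13.57
eef_pos: [453.8, 298.8, 138.2]
eef_rot: [3.135, 0.034, 2.799]
wrist_force: [-0.5, -1.4, -0.2]
finger_gap: 94.2
```

Run:
```python
from h import *
arc(); i=camera_info("wrist"); im=camera("wrist"); 
print(proj(i,[[433.3,316.1,52]]))
g=cv2.cvtColor(im,cv2.COLOR_RGB2GRAY); save("w5.png",cv2.convertScaleAbs(im,alpha=1.8))
```

```text
13.57 [453.8 298.8 138.2] ya 70.4 gap 94.2 th 108.3 r 293.0 [-0.5 -1.4 -0.2]
[[332.04946553 197.03493449]]
```

View pics/w5.png

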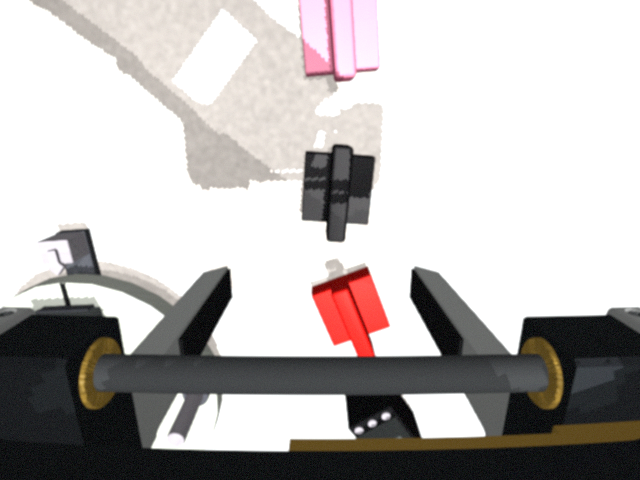

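The black handle's bar runs from (342,147) to (337,240). The red one is nearer and the pink one farther, both clear of the finger line.

Run:
```python
from h import *
i=camera_info("wrist")
a,b=onz(i,[[342,148],[337.5,234]],52); d=a-b; print(a,b,(a+b)/2,np.linalg.norm(d),np.degrees(np.arctan2(d[1],d[0])))
q=onz(i,[[306,152],[374,156],[368,223],[303,219]],22);print(q,q.mean(0))
m=(a+b)/2
r=rows(lin((m[0],m[1]-.5,80,np.degrees(np.arctan2(d[1],d[0]))-90),4));print(np.array(r).reshape(-1,4)[:2])
```

```text
[400.15504822 335.27870871  52.        ] [463.56347034 309.91105046  52.        ] [431.85925928 322.59487958  52.        ] 68.29455381283096 158.19524930136333
[[395.36433291 306.85431509  22.        ]
 [417.80060548 359.921288    22.        ]
 [472.06484014 337.33198206  22.        ]
 [449.09331421 284.17771947  22.        ]] [433.58077319 322.07132615  22.        ]
[[7.20e+00 3.70e+00 1.46e+01 9.00e-03]
 [7.20e+00 3.70e+00 1.46e+01 9.00e-03]]
```

Run:
```python
from h import *
r=rows(lin((433,320,75,68.4),4));print(np.array(r).reshape(-1,4)[:2])
```

```text
[[6.70e+00 3.30e+00 1.58e+01 8.00e-03]
 [6.70e+00 3.30e+00 1.58e+01 8.00e-03]]
```

Request:
{"op": "drive_tool", "data": {"motion": [6.7,2.8,15,0.008,6.7,2.8,15,0.008,6.7,2.5,15,0.008,5,2,15,0.008,0,0,0,0,0,0,0,0], "jaw": 0.5}}

```text
clock: 14.12
eef_pos: [439.8, 311.8, 78.6]
eef_rot: [3.13, 0.037, 2.758]
wrist_force: [0.7, -0.8, -0.6]
finger_gap: 57.6
```

Run:
```python
from h import *
arc(); i=camera_info("wrist"); im=camera("wrist"); save("w6.png",cv2.convertScaleAbs(im,alpha=2)); s=read_state()
r=rows(lin((433,320,27,68.4),3));print(np.array(r).reshape(-1,4)[:2])
print(proj(i,[[433,320,52],[432.4,319,52],s["eef_pos"]]))
g=cv2.cvtColor(im,cv2.COLOR_RGB2GRAY).astype(int)
for r in(130,170,200,215): print(r,g[r,270:400:3])
```

```text
14.12 [439.8 311.8  78.6] ya 68.0 gap 57.6 th 110.0 r 309.8 [ 0.7 -0.8 -0.6]
[[ 3.10e+00  1.70e+00  1.72e+01 -2.00e-03]
 [ 3.10e+00  1.70e+00  1.72e+01 -2.00e-03]]
[[328.36870917 238.54724845]
 [326.5798618  238.2813112 ]
 [320.7896002  267.72542163]]
130 [140 142 141 140 141 140 141 140 139 140 138 136 137 140 142 140 146 157
 160 139 141 141 141 139 140 141 142 141 141 149 144 140 139 140 141 140
 140 141 142 141 137 137 140 143]
170 [136 138 139 138 140 139 139 140 140 137 138 137 137 137 139 140 139 138
 135 137 140 140 141 143 144 144 142 141 143 147 138 135 139 141 140 141
 141 140 139 138 139 141 139 174]
200 [116 118 116 114 114 116 100  16  15  19  17  15  17  16  17  21  18  14
  40  54  56  57  36  21  21  16  28  27  24  23  23  25  27  24  70 141
 141 139 141 144 140 137 164 183]
215 [181 179 179 181 179 176 106  15  15  16  16  14  16  18  14  15  17   9
  21  14  16  14  22  24  18  17  21  20  22  22  18  23  21  23 153 183
 176 143 138 141 155 178 177 175]
```

Request:
{"op": "drive_tool", "data": {"motion": [3,2.3,15,-0.002,3,2.3,15,-0.002,3,2,15,0,0,0,6,0,0,0,0,0,0,0,0,0]}}

```text
clock: 14.67
eef_pos: [441.5, 320.0, 33.2]
eef_rot: [3.123, 0.044, 2.759]
wrist_force: [-0.5, 0.6, 0.2]
finger_gap: 47.4
```

Run:
```python
from h import *
arc(); r=rows(lin((433,322,27,68.4),1));print(r)
```

```text
14.67 [441.5 320.   33.2] ya 68.1 gap 47.4 th 109.2 r 317.0 [-0.5  0.6  0.2]
[np.float64(8.6), np.float64(-1.3), np.float64(6.2), np.float64(-0.005)]
```

Request:
{"op": "drive_tool", "data": {"motion": [5,-0.8,4,0,4,-0.5,2.5,0,0,0,0,0,0,0,0,0]}}

```text
clock: 15.0
eef_pos: [433.7, 322.4, 28.7]
eef_rot: [3.119, 0.046, 2.759]
wrist_force: [-0.1, 0.1, 0.2]
finger_gap: 46.8
```

Request:
{"op": "drive_tool", "data": {"motion": [0,0,0,0,0,0,0,0,0,0,0,0,0,0,0,0,0,0,0,0,0,0,0,0], "jaw": 1, "grip_force": 35}}

```text
clock: 15.5
eef_pos: [434.0, 322.7, 29.6]
eef_rot: [3.119, 0.047, 2.759]
wrist_force: [-1.0, -0.3, 1.2]
finger_gap: 14.9
```

Run:
```python
from h import *
arc(); s=read_state(); i=camera_info("wrist"); im=camera("wrist"); save("w7.png",cv2.convertScaleAbs(im,alpha=2))
g=cv2.cvtColor(im,cv2.COLOR_RGB2GRAY).astype(int)
for r in(205,215,225): 
  dk=np.where(g[r]<70)[0]; print(r,[(a[0],a[-1]) for a in np.split(dk,np.where(np.diff(dk)>2)[0]+1) if len(a)>4])
print(proj(i,[s["eef_pos"]]))
r=cv2.cvtColor(camera("top"),cv2.COLOR_RGB2GRAY)
```

```text
15.5 [434.  322.7  29.6] ya 68.1 gap 14.9 th 110.3 r 322.1 [-1.  -0.3  1.2]
205 [(np.int64(308), np.int64(332))]
215 [(np.int64(270), np.int64(369))]
225 [(np.int64(270), np.int64(370))]
[[320.87621932 267.69218161]]
```

Request:
{"op": "drive_tool", "data": {"motion": [0,0,-10,0,0,0,-25,0,0,0,-30,0,0,0,-30,0,0,0,-30,0,0,0,0,0]}}

```text
clock: 16.1
eef_pos: [425.5, 321.1, 160.4]
eef_rot: [3.123, 0.043, 2.759]
wrist_force: [0.2, 0.8, -0.2]
finger_gap: 14.1
```

Run:
```python
from h import *
arc(); r=rows(lin((479.7,60,158,81.8),12));print(np.array(r).reshape(-1,4)[[0,5,11]])
```

```text
16.1 [425.5 321.1 160.4] ya 68.1 gap 14.1 th 111.8 r 323.6 [ 0.2  0.8 -0.2]
[[-1.23e+01 -1.85e+01  2.00e-01 -2.00e-02]
 [-1.04e+01 -1.96e+01  2.00e-01 -2.00e-02]
 [-8.00e+00 -2.07e+01  2.00e-01 -2.00e-02]]
```

Request:
{"op": "drive_tool", "data": {"motion": [-12,-18,0,-0.02,-12,-19,0,-0.02,-11.5,-19,0,-0.02,-11,-19,0,-0.02,-11,-19,0,-0.02,-10.5,-19,0,-0.02,-10,-20,0,-0.02,-10,-20,0,-0.02]}}

```text
clock: 16.77
eef_pos: [461.8, 144.6, 164.8]
eef_rot: [3.128, 0.047, 2.932]
wrist_force: [-0.4, 0.1, -2.5]
finger_gap: 13.8
```

Run:
```python
from h import *
arc(); r=rows(lin((479.7,58,158,81.8),6));print(np.array(r).reshape(-1,4)[[0,5]])
```

```text
16.77 [461.8 144.6 164.8] ya 78.0 gap 13.8 th 124.1 r 149.7 [-0.4  0.1 -2.5]
[[-5.90e+00 -1.35e+01  1.10e+00 -1.10e-02]
 [-5.20e+00 -1.38e+01  1.10e+00 -1.10e-02]]
```

Request:
{"op": "drive_tool", "data": {"motion": [-5.5,-15,0.5,-0.01,-5.5,-18,0.5,-0.01,-5.5,-18,0.5,-0.01,-5,-18,0.5,-0.01,-5,-12,0.5,-0.01,-3,-8,0.5,-0.01,0,0,0,0,0,0,0,0]}}

```text
clock: 17.43
eef_pos: [473.2, 43.2, 161.9]
eef_rot: [3.131, 0.046, 2.991]
wrist_force: [1.0, 0.2, -1.7]
finger_gap: 13.9
```

Run:
```python
from h import *
arc(); r=rows(lin((480.5,43,150,81.8),2));print(np.array(r).reshape(-1,4))
i=camera_info("wrist"); im=camera("wrist"); save("w8.png",cv2.convertScaleAbs(im,alpha=1.6))
```

```text
17.43 [473.2  43.2 161.9] ya 81.4 gap 13.9 th 162.7 r 75.9 [ 1.   0.2 -1.7]
[[-3.6e+00  5.0e-01  6.0e+00 -4.0e-03]
 [-3.6e+00  4.0e-01  6.0e+00 -4.0e-03]]
```

View pics/w8.png

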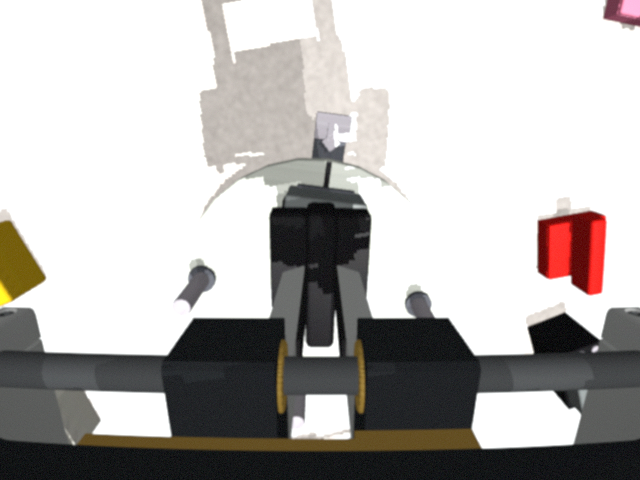

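Request:
{"op": "drive_tool", "data": {"motion": [-3.5,0.5,8,-0.004,-3,0.5,8,-0.004,0,0,6,0,0,0,0,0,0,0,0,0]}}

```text
clock: 17.9
eef_pos: [480.9, 45.8, 137.2]
eef_rot: [3.132, 0.045, 3.003]
wrist_force: [-0.6, 0.1, -2.3]
finger_gap: 14.2
```

Run:
```python
from h import *
arc(); r=rows(lin((480.5,43,133,81.8),1));print(np.array(r).reshape(-1,4))
```

```text
17.9 [480.9  45.8 137.2] ya 82.0 gap 14.2 th 158.7 r 69.5 [-0.6  0.1 -2.3]
[[ 0.0e+00 -2.8e+00  4.2e+00  4.0e-03]]
```

Request:
{"op": "drive_tool", "data": {"motion": [0,-1.8,0,0,0,-0.8,0,0,0,0,0,0]}}

```text
clock: 18.15
eef_pos: [480.4, 43.4, 137.0]
eef_rot: [3.132, 0.044, 3.003]
wrist_force: [0.7, 0.0, -1.4]
finger_gap: 13.7
```

Request:
{"op": "drive_tool", "data": {"motion": [0,0,3,0,0,0,2.5,0,0,0,0,0]}}

```text
clock: 18.4
eef_pos: [480.9, 43.3, 131.6]
eef_rot: [3.132, 0.045, 3.003]
wrist_force: [0.2, 0.6, -1.8]
finger_gap: 14.1
```

Request:
{"op": "drive_tool", "data": {"motion": [0,0,2,0,0,0,0,0]}}

```text
clock: 18.57
eef_pos: [480.9, 43.3, 129.3]
eef_rot: [3.132, 0.045, 3.003]
wrist_force: [0.1, 0.0, -2.5]
finger_gap: 14.1
```

Request:
{"op": "drive_tool", "data": {"motion": [0,0,2,0,0,0,0,0]}}

```text
clock: 18.73
eef_pos: [481.1, 43.3, 127.2]
eef_rot: [3.131, 0.045, 3.003]
wrist_force: [0.0, 0.2, -1.2]
finger_gap: 13.8
```

Request:
{"op": "drive_tool", "data": {"motion": [0,0,2,0,0,0,0,0]}}

```text
clock: 18.9
eef_pos: [481.2, 43.3, 124.9]
eef_rot: [3.131, 0.045, 3.003]
wrist_force: [-0.6, 0.5, -1.7]
finger_gap: 14.3
```

Request:
{"op": "drive_tool", "data": {"motion": [0,0,2,0,0,0,0,0]}}

```text
clock: 19.07
eef_pos: [481.3, 43.3, 122.7]
eef_rot: [3.132, 0.045, 3.003]
wrist_force: [0.0, -0.1, -2.5]
finger_gap: 14.3
```

Request:
{"op": "drive_tool", "data": {"motion": [0,0,2,0,0,0,2,0,0,0,0,0]}}

```text
clock: 19.32
eef_pos: [481.5, 43.3, 118.3]
eef_rot: [3.131, 0.045, 3.003]
wrist_force: [-1.1, -0.3, -1.5]
finger_gap: 13.9
```

Request:
{"op": "drive_tool", "data": {"motion": [0,0,1.5,0,0,0,0,0]}}

```text
clock: 19.48
eef_pos: [481.5, 43.3, 116.6]
eef_rot: [3.132, 0.045, 3.003]
wrist_force: [0.2, 0.2, -1.6]
finger_gap: 14.0
```

Request:
{"op": "drive_tool", "data": {"motion": [0,0,1.5,0,0,0,0,0]}}

```text
clock: 19.65
eef_pos: [481.7, 43.2, 115.6]
eef_rot: [3.132, 0.046, 3.003]
wrist_force: [-0.6, 1.1, -1.5]
finger_gap: 13.9
```

Request:
{"op": "drive_tool", "data": {"motion": [0,0,1.5,0,0,0,0,0]}}

```text
clock: 19.82
eef_pos: [481.9, 43.4, 115.7]
eef_rot: [3.131, 0.046, 3.003]
wrist_force: [-1.5, 1.3, -1.7]
finger_gap: 14.2
```

```bash
python3 trk.py
```

```text
19.82 [481.9  43.4 115.7] ya 82.1 gap 14.2 th 160.3 r 67.7 [-1.5  1.3 -1.7]
B 323.35 200.47 3479.0 ang -17.13
A 344.58 251.65 8259.0 ang -110.69
```

Request:
{"op": "drive_tool", "data": {"motion": [0,0,0,0,0,0,0,0,0,0,0,0,0,0,0,0,0,0,0,0,0,0,0,0], "jaw": 0.5}}

```text
clock: 20.37
eef_pos: [482.6, 43.2, 115.7]
eef_rot: [3.131, 0.048, 3.003]
wrist_force: [0.6, -0.3, -0.1]
finger_gap: 46.5
```

Request:
{"op": "drive_tool", "data": {"motion": [0,0,-10,0,0,0,-20,0,0,0,-25,0,0,0,-25,0,-5,0,-20,0,-5,0,0,0,0,0,0,0,0,0,0,0]}}

```text
clock: 21.03
eef_pos: [486.8, 41.5, 223.6]
eef_rot: [3.131, 0.048, 3.003]
wrist_force: [-0.3, -0.4, 0.4]
finger_gap: 46.6
```

```bash
python3 chk.py w9; python3 trk.py
python3 - <<'E'
from h import *
import pickle
i,im=pickle.load(open("w9.pkl","rb")); save("w9f.png",cv2.convertScaleAbs(im,alpha=1.6))
E
```

```text
21.03 [486.8  41.5 223.6] ya 82.1 gap 46.6 th 160.5 r 62.4 [-0.3 -0.4  0.4]
cap [312.10529344 243.716916  ] [   7    0   53   46 1738] [532.80569281  27.27808974  42.        ]
103 162.97 2402.0
107 162.96 2189.0
111 165.62 2071.0
115 164.55 11024.0
119 164.68 10274.0
tip expected px [329 119]
crop origin [279  79]
21.08 [486.6  41.4 223.1] ya 82.1 gap 47.1 th 160.6 r 62.7 [-0.8 -0.5  0.3]
B 324.11 202.55 12525.0 ang -19.24
A 344.74 251.09 12628.0 ang -109.77
```

View pics/w9f.png

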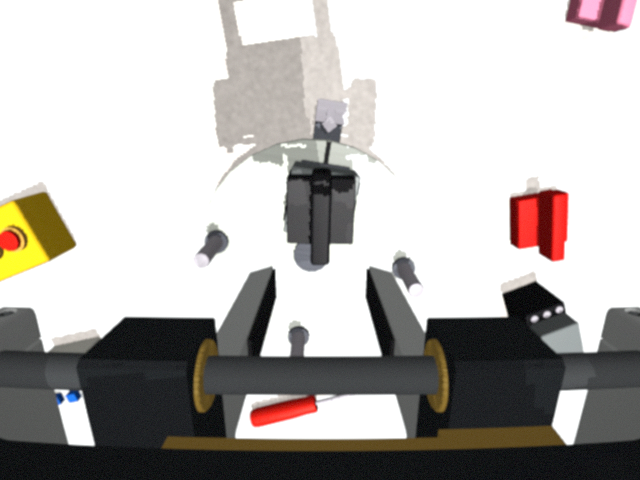

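The handle sits on the switch, and the line is near the pointer at (328,140). A close crop will confirm the final alignment.

Run:
```python
from h import *
import pickle
i,im=pickle.load(open("w9.pkl","rb")); c=cv2.resize(im[95:185,280:370],(720,720),interpolation=cv2.INTER_CUBIC)[:600]; save("w9c.png",cv2.convertScaleAbs(c,alpha=1.6))
```

```text
(no output)
```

View pics/w9c.png

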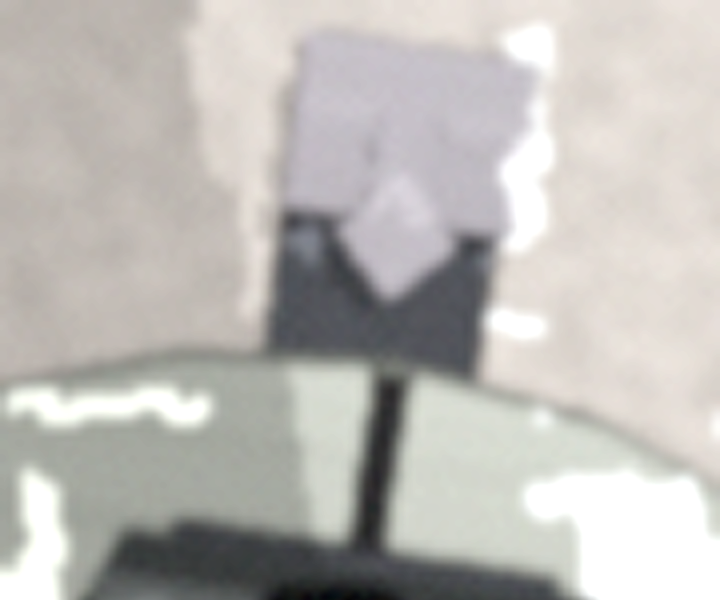

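Run:
```python
from h import *
import pickle
for n,o,k,pts in(("w9",(280,95),8,[(391,380),(369,545),(389,302)]),("w4",(250,117),6,[(312,312),(311,452),(307,251)]),("w3",(248,93),6,[(327,316),(323,458),(304,254)])):
  i,_=pickle.load(open(n+".pkl","rb")); P=onz(i,[(o[0]+a/k-.4,o[1]+b/k-.4) for a,b in pts],38)[:,:2]
  for C in([544.5,24.4],[545.6,22.5]):
    A=[np.degrees(np.arctan2(*(p-C)[::-1])).round(2) for p in P]; print(n,A,[np.hypot(*(p-C)).round(1) for p in P],"line-tip",round((A[0]+A[1])/2-A[2],2))
  d=P[0]-P[1];print("  line dir",np.degrees(np.arctan2(d[1],d[0])).round(2))
```

```text
w9 [np.float64(163.29), np.float64(163.0), np.float64(164.07)] [np.float64(121.4), np.float64(100.4), np.float64(130.9)] line-tip -0.93
w9 [np.float64(162.59), np.float64(162.16), np.float64(163.41)] [np.float64(123.0), np.float64(102.0), np.float64(132.5)] line-tip -1.03
  line dir 164.66
w4 [np.float64(163.7), np.float64(163.74), np.float64(164.05)] [np.float64(121.7), np.float64(99.7), np.float64(131.1)] line-tip -0.33
w4 [np.float64(163.0), np.float64(162.88), np.float64(163.4)] [np.float64(123.3), np.float64(101.3), np.float64(132.7)] line-tip -0.46
  line dir 163.51
w3 [np.float64(162.45), np.float64(162.55), np.float64(164.07)] [np.float64(121.7), np.float64(100.1), np.float64(130.9)] line-tip -1.57
w3 [np.float64(161.76), np.float64(161.71), np.float64(163.41)] [np.float64(123.4), np.float64(101.7), np.float64(132.5)] line-tip -1.67
  line dir 162.0
```

The handle is home. The line reads about 0.9° (roughly 2 mm) short of the tip, because fitting nudged it by around 0.5°. I have time to trim it with the same gentle push on post C.

Run:
```python
from h import *
r=rows(lin((610,115,150,74.8),7));print(np.array(r).reshape(-1,4)[[0,3,6]])
```

```text
[[-16.     12.8    10.4     0.018]
 [-15.3    13.7    10.4     0.018]
 [-14.5    14.5    10.4     0.018]]
```

Request:
{"op": "drive_tool", "data": {"motion": [-16,12.8,2,0.018,-15.5,13,4,0.018,-15.5,13,6,0.018,-15,13.5,12,0.018,-15,13.5,14,0.018,-15,12,14,0.018,-14,8,8,0.018,0,0,0,0], "jaw": 1, "grip_force": 5}}

```text
clock: 21.8
eef_pos: [610.3, 108.4, 157.7]
eef_rot: [3.13, 0.034, 2.87]
wrist_force: [-0.6, 0.1, -0.0]
finger_gap: 0.5
```

```bash
python3 trk.py
python3 - <<'E'
from h import *
r=rows(lin((611,115,62,74.8),5));print(np.array(r).reshape(-1,4)[[0,4]])
E
```

```text
21.8 [610.3 108.4 157.7] ya 74.4 gap 0.5 th 53.6 r 109.0 [-0.6  0.1 -0. ]
B 322.99 200.35 3555.0 ang -16.6
A 350.31 253.51 2584.0 ang -110.1
[[ 1.00e-01  1.40e+00  1.92e+01 -1.00e-03]
 [ 0.00e+00  1.40e+00  1.92e+01 -1.00e-03]]
```

Request:
{"op": "drive_tool", "data": {"motion": [0,1.5,19,0,0,1.5,19,0,0,1.5,19,0,0,1.5,19,0,0,1,14,0,0,0,2,0,0,0,0,0]}}

```text
clock: 22.43
eef_pos: [609.9, 113.5, 63.7]
eef_rot: [3.131, 0.032, 2.874]
wrist_force: [-0.5, 0.2, 0.9]
finger_gap: 0.9
```

Request:
{"op": "drive_tool", "data": {"motion": [6,0,0,0,5,0,0,0,0,0,0,0]}}

```text
clock: 22.68
eef_pos: [598.3, 116.2, 65.9]
eef_rot: [3.13, 0.034, 2.874]
wrist_force: [0.9, 0.2, -0.5]
finger_gap: 0.6
```

```bash
python3 trk.py
```

```text
22.68 [598.3 116.2  65.9] ya 74.7 gap 0.6 th 61.2 r 109.2 [ 0.9  0.2 -0.5]
B 323.33 200.43 3155.0 ang -17.1
A 350.31 253.51 2570.0 ang -110.1
```

Request:
{"op": "drive_tool", "data": {"motion": [2.5,0,0,0,1.5,0,0,0,0,0,0,0]}}

```text
clock: 22.98
eef_pos: [595.1, 117.4, 67.8]
eef_rot: [3.129, 0.037, 2.874]
wrist_force: [0.1, -0.5, 0.0]
finger_gap: 0.6
```

Request:
{"op": "drive_tool", "data": {"motion": [1.2,0,0,0,0,0,0,0]}}

```text
clock: 23.15
eef_pos: [594.0, 117.8, 68.2]
eef_rot: [3.129, 0.038, 2.874]
wrist_force: [0.4, 0.6, 0.5]
finger_gap: 0.6
```

```bash
python3 trk.py
```

```text
23.15 [594.  117.8  68.2] ya 74.7 gap 0.6 th 63.6 r 108.6 [0.4 0.6 0.5]
B 323.34 200.43 3183.0 ang -17.11
A 350.3 253.51 2575.0 ang -110.1
```

Request:
{"op": "drive_tool", "data": {"motion": [1.3,0,0,0,0,0,0,0]}}

```text
clock: 23.37
eef_pos: [593.0, 118.1, 68.0]
eef_rot: [3.129, 0.038, 2.874]
wrist_force: [0.8, 0.3, 0.3]
finger_gap: 0.6
```

Request:
{"op": "drive_tool", "data": {"motion": [1,0,0,0,0,0,0,0]}}

```text
clock: 23.53
eef_pos: [592.2, 118.4, 68.0]
eef_rot: [3.129, 0.038, 2.874]
wrist_force: [-0.2, 0.0, 0.0]
finger_gap: 0.4
```

```bash
python3 trk.py
```

```text
23.53 [592.2 118.4  68. ] ya 74.7 gap 0.4 th 64.6 r 108.3 [-0.2  0.   0. ]
B 323.07 200.33 3265.0 ang -16.7
A 350.51 252.97 2574.0 ang -109.32
```

Request:
{"op": "drive_tool", "data": {"motion": [0.8,0,0,0,0,0,0,0]}}

```text
clock: 23.75
eef_pos: [591.6, 118.6, 68.0]
eef_rot: [3.128, 0.039, 2.874]
wrist_force: [0.7, -0.2, -1.2]
finger_gap: 0.4
```

Request:
{"op": "drive_tool", "data": {"motion": [-5,0,0,0,-5,0,-5,0,0,0,-30,0,0,0,-30,0,0,0,-35,0,0,0,-35,0,0,0,-20,0,0,0,0,0]}}

```text
clock: 24.42
eef_pos: [595.8, 114.2, 230.4]
eef_rot: [3.131, 0.033, 2.874]
wrist_force: [0.0, -0.2, 1.0]
finger_gap: 0.6
```

```bash
python3 trk.py;  python3 - <<'E'
from h import *
r=rows(lin((490,50,223,74.8),7));print(np.array(r).reshape(-1,4)[[0,3,6]])
E
```

```text
24.42 [595.8 114.2 230.4] ya 74.6 gap 0.6 th 61.8 r 106.1 [ 0.  -0.2  1. ]
B 322.7 200.49 3433.0 ang -16.26
A 350.64 252.84 2585.0 ang -109.11
[[ 12.1 -12.8   0.8  -0. ]
 [ 12.1 -12.8   0.8  -0. ]
 [ 12.1 -12.8   0.8  -0. ]]
```

Request:
{"op": "drive_tool", "data": {"motion": [12,-12.5,0,0,12,-12.5,0,0,12,-12.5,0,0,12,-12.5,0,0,12,-12.5,0,0,12,-8,0,0,8,0,0,0,0,0,0,0], "jaw": 0}}

```text
clock: 25.13
eef_pos: [493.5, 64.7, 214.2]
eef_rot: [3.137, 0.017, 2.873]
wrist_force: [0.7, -0.4, -0.3]
finger_gap: 50.5
```

Request:
{"op": "drive_tool", "data": {"motion": [0,0,0,0,0,0,0,0,0,0,0,0]}}

```text
clock: 25.38
eef_pos: [494.2, 65.4, 212.8]
eef_rot: [3.137, 0.015, 2.874]
wrist_force: [-0.1, -0.2, 1.0]
finger_gap: 70.3
```

```bash
sed -i 's/^arc(); check()/arc(); check()/' chk.py
python3 - <<'E'
from h import *
import pickle
arc(); i=camera_info("wrist"); im=camera("wrist"); pickle.dump((i,im),open("w10.pkl","wb"))
u,v=proj(i,[[417.5,60.5,38]])[0].round().astype(int)-[45,45]; print(u,v)
c=cv2.resize(im[v:v+120,u:u+100],(500,600),interpolation=cv2.INTER_CUBIC); save("w10.png",cv2.convertScaleAbs(c,alpha=1.6))
E
```

```text
25.38 [494.2  65.4 212.8] ya 74.7 gap 70.3 th 139.0 r 68.2 [-0.1 -0.2  1. ]
250 91
```

View pics/w10.png

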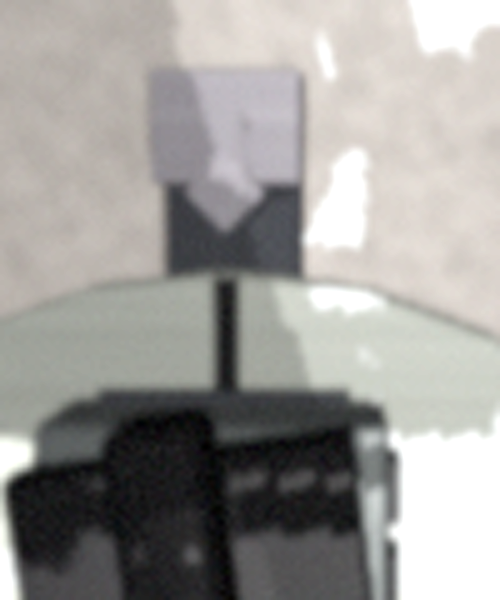

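Tip (224,231) and line (226,280)–(227,390) now coincide, and the handle sits flush on the switch. Nothing is touching, so I'm handing in.

Run:
```python
from h import *
import pickle
i,_=pickle.load(open("w10.pkl","rb")); P=onz(i,[(250+a/5-.4,91+b/5-.4) for a,b in[(226,282),(227,388),(224,231)]],38)[:,:2]
print([np.degrees(np.arctan2(*(p-[544.5,24.4])[::-1])).round(2) for p in P]); print(read_state()["wrist_force"]); print(sign_off())
```

```text
[np.float64(164.2), np.float64(164.18), np.float64(164.33)]
[-0.61096709 -0.24213352  0.0655865 ]
the job is handed in; nothing more can be done
None
```

The turntable is indexed and the black handle is fitted on the switch; I handed the job in at about 25 s.

**What I did:** I pushed the disc about 90° clockwise by one post, then trimmed it with small pushes until the line stood about 0.3° from the pointer. I gripped the black handle, turned it to the shaft's measured angle and lowered it. It slid on without resistance and stopped with its underside at about 86 mm, flush on the switch. After I let go, the line had moved to about 0.9° off, so I pushed it back with one more gentle push on the same post.

**Last checks:**
- **Line:** it stood within about 0.2° of the pointer tip (164.2° against 164.3°).
- **Robot:** it was clear of everything, with only sensor noise on the wrist force.
- **Other things on the bench:** I did not touch them, going by the arm's path; I made no separate before-and-after check.

**What disagreed:**
- **Camera positions:** the top and wrist cameras differed by 4–6 mm in y. I relied on the wrist camera, which matched where the handle sat once gripped.
- **Shaft angle:** my readings ran from 2° to 10° off the switch's axis. I dropped the 2° one as a poor reading and used 8°; the handle went on at that angle.

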